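Jack up the bench instrument by its lift point and hold it

TASK

The front of the grey bench instrument has to come up so that a colleague can change its front feet. Carry the small lever jack over and stand it flat on the bench with its saddle centred under the instrument's marked lift point (the rounded ear with a boss on top and a round pad below); then pump the handle fully down once, let it come all the way back up so the front settles again, and press it fully down a second time. Finish while still holding the handle down with the instrument raised on the jack alone, and leave the jar, vial and mouse where they are.

Things in the scene. Friction and masses are not known exactly. Their poses are not given: they have to be found in the camera images.
- instrument: Grey steel bench instrument, box 240 deep (x) x 300 wide (y), underside 28 and top 138 mm above the bench. Origin: on the bench under the box's middle, fixed during a run; -x points out of its white front panel. Hinged to the bench along its rear underside. A plain square ear (40 mm wide, 25 mm out, 70 mm to the +y side of the front's middle) is not a lift point.
- lift_point (a point): Centre of the underside of the round rubber pad (24 mm across) below the marked ear: 59.5 mm above the bench while down, 35 mm out from the box's front, 70 mm to its -y side. The ear is 46 mm wide, rounded, reaches 58 mm out, 68 to 74 mm above the bench, with a round boss (22 mm) on top to 81 mm. Axes as the instrument's: +x points from the pad to the box.
- chassis (a joint): Angle of the instrument about its rear hinge, rad: 0 = front standing on its feet, grows as the front is raised; the pad rises 0.255 m per rad. With the jack's full stroke it reaches about 0.045. The instrument weighs heavily: raising it takes some 12 to 22 N at the pad.
- jack: Loose lever jack, 0.9 kg. Dark base plate 325 x 90 x 12 mm, from x = -200 to +125 mm. Origin on its underside straight under the grip post; +x points from the post to the saddle, z up. The saddle stands at x = +100 mm, the pump handle's pivot at x = -40 mm; the handle slopes up and back towards -x.
- jack_grip (a point): Point to grasp the jack from above: in the upright aluminium grip post, 85 mm above the jack's underside, 20 mm below the post's top. The post is 30 mm along the jack's x and 36 mm along its y; fingers close along y. Same axes as the jack.
- saddle_top (a point): Centre of the saddle's flat round top (36 mm across) at the jack's front, 100 mm ahead of the grip post; 50 mm above the jack's underside when the handle is up. It rises straight up as the handle is pressed, about 52 mm per rad, 22 mm in all. Same axes as the jack.
- handle_end (a point): Middle of the upper face of the rubber pedal pad (55 long x 34 wide x 12 mm thick) at the end of the pump handle: press it down here. It starts about 130 mm above the bench and 181 mm behind the grip post; fully down it is about 66 mm above the bench and 200 mm behind the post. It moves on an arc of 160 mm radius about the pivot.
- handle_pivot (a point): Hinge axis of the pump handle, 55 mm above the jack's underside, 40 mm behind the grip post.
- pump_handle (a joint): Pump handle angle, rad: 0 = up (where its spring returns it), 0.42 = fully down at its stop. It does not latch: let go, it comes back up and lets the instrument down. Full down takes about 4.5 N at its rubber pad with no load and 8 to 13 N with the instrument on the saddle.
- jar_mid (a point): Bystander: white jar with white cap, 48 across x 75 mm high, standing; this is its middle.
- vial_mid (a point): Bystander: small glass vial with paper label and black cap, 36 across x 70 mm high, standing; this is its middle.
- mouse_mid (a point): Bystander: black computer mouse, about 76 x 62 x 32 mm; this is its middle.

How it is judged (in metres and radians):
On the way, in this order (a step that is already met when the one before it is completed fails the run):
1. the jack stands flat on the bench, handle up, its saddle centred under the lift point (horizontal distance between saddle_top and lift_point below 0.01 m and height (world z) of jack_grip below 0.088 m and angle between jack_grip's own z axis and vertical below 0.06 rad and value of joint pump_handle below 0.08 rad and linear speed of jack below 0.02 m/s), for 0.2 s.
2. the handle is pumped fully down and the jack alone raises the instrument (value of joint pump_handle above 0.36 rad and value of joint chassis above 0.025 rad and contact force between jack and instrument above 5 N and horizontal distance between saddle_top and lift_point below 0.01 m and angle between jack_grip's own z axis and vertical below 0.06 rad and contact force between the arm and instrument below 0.5 N), for 0.1 s.
3. the handle is let back up and the instrument settles (value of joint pump_handle below 0.06 rad and value of joint chassis below 0.006 rad), for 0.1 s.
At the end, for the whole second after the job is handed in: Fingers hold the pump handle at 0.36 rad or more, pressing over 2 N; instrument raised 0.025 rad or more with over 5 N between it and the jack; saddle within 10 mm of the lift point seen from above; jack upright within 0.06 rad on the bench; arm not touching the instrument (all of step 2 and contact force between the fingers and jack above 2 N and height (world z) of jack_grip below 0.088 m and velocity of joint chassis below 0.05 rad/s); the arm keeps its last pose, push and grip.
It fails at once if the jar is moved by more than 20 mm (distance of jar_mid from where it was at the start of the episode above 0.02 m).
It fails at once if the vial is moved by more than 20 mm (distance of vial_mid from where it was at the start of the episode above 0.02 m).
It fails at once if the mouse is moved by more than 20 mm (distance of mouse_mid from where it was at the start of the episode above 0.02 m).
It also fails if it takes over 51 s, if anything falls off the work surface, if the arm or the gripper's body presses on something with over 40 N, if the wrist force passes 120 N, or if a joint passes its speed limit or range.

ROBOT

A 6-joint arm with a two-finger parallel gripper is mounted at the origin on the work surface. World frame = base frame: x ahead of the robot, y to its left, z up, the work surface at z = 0. Lengths are in m, angles in degrees, forces in N, time in s.
With the tool pointing down it reaches from about 0.325 to 0.775 m from the base axis. Payload 5.5 kg.
Tool frame: the origin (TCP) lies at the centre of the arm's flange, where the gripper is bolted on; the fingertips stand 182 mm ahead of it and the grasp point (between the pads) lies 163 mm ahead of it; z points along the fingers, y is the direction in which the jaws open and shut (so a half turn about z gives the same grasp; the last joint's range is limited). The gripper opens to 88 mm and grips with 3 to 60 N. Pads are 20 mm wide; open, the fingers measure 115 mm over their backs; the gripper's body (75 mm by 178 mm) begins 61 mm behind the grasp point.
Start: joints at [-73.15, 5.22, 70.514, -0, 104.267, -3.249], TCP at [0.206, -0.563, 0.405] pointing down, gripper open.
Joint ranges: [-164.24, 164.24], [-49.07, 125.15], [9.68, 141.18], [-86.29, 266.29], [3.28, 154.24], [-151.56, 151.56]. Speed limits (degrees/s): [147.25, 147.25, 172.46, 180, 180, 180].

INTERFACE

Orientations are given as [roll, pitch, yaw] about the fixed x, y, z axes, in that order (R = Rz(yaw) Ry(pitch) Rx(roll)).
In Python, from station import r gives the robot as it stands. The module is installed in compiled form; this text tells all that it offers. Calls block until the motion is done:
- r.reach(position, orientation): joint-space move of the TCP to a pose.
- r.servo_line(position, rotation=None, speed=0.15): straight line of the TCP; rotation=None keeps the orientation; speed is the mean speed in m/s.
- r.move_joints(angles): joint-space move.
- r.let_go() and r.grab(squeeze=None): open the fingers fully, or close them until they stop; squeeze is the grip in N (None keeps the last).
- r.wait(seconds).
- r.inverse_kinematics(position, orientation): joint angles nearest the present ones, or None.
- r.sense(): the state.
- r.snapshot(name): name is "scene" or "side" or "wrist"; returns a dict with "frame" (400x640x3 uint8, red, green, blue), "fx", "fy", "cx", "cy" (pixels), "R" (3x3) and "t" (3): a world point X has camera coordinates R X + t. Camera axes: x right, y down, z forward; pixel columns grow to the right and rows downward; lengths in m; the calibration is good to about 2 mm. A picture is of the moment at which its call begins. There is no depth.
A pose or a line that the arm cannot do raises r.IKError and nothing moves.
- r.hand_in(): hands the job in, once; it reports no verdict.
The state is a dict: "clock": time; "joints": joint angles; "joint_vel": joint speeds; "joint_torque": joint torques, N m; "tcp_pos": TCP position; "orientation": TCP orientation; "contact_force": force on the tool from outside, world axes, zero at the start; "torque": the same for the moment, N m; "opening": finger opening in m.
Only numpy, scipy, OpenCV 4.12 (cv2) and the standard library are available. Lean on these libraries where they do the work, as an engineer would, in place of code of your own. Each camera call takes 0.05 s, during which the arm holds its last target. There are 200 camera calls.

## Working session

There is one attempt and no reset: what is moved stays moved. The work goes in short steps, each a Python script; the robot and the scene stay as the last script left them, time stands still between calls to the robot, and variables do not carry over. Pictures are saved under pics/ and viewed, about 8 in all and at most 12, crops included, and the job is handed in when it is done.

```bash
mkdir -p pics
cat > h.py <<'E'
import numpy as np, cv2
from station import r
def snap(cam,name):
    s=r.snapshot(cam); cv2.imwrite(f'pics/{name}.png',s['frame'][:,:,::-1]); np.savez(f'pics/{name}.npz',**{k:np.array(v) for k,v in s.items()}); return s
def load(name): return np.load(f'pics/{name}.npz')
def ray(s,uv,z):
    R=np.array(s['R']);t=np.array(s['t']); d=R.T@np.array([(uv[0]-s['cx'])/s['fx'],(uv[1]-s['cy'])/s['fy'],1]); c=-R.T@t
    return c+d*(z-c[2])/d[2]
def proj(s,X):
    p=np.array(s['R'])@np.array(X)+np.array(s['t']); return np.array([s['fx']*p[0]/p[2]+s['cx'],s['fy']*p[1]/p[2]+s['cy']])
E
python3 - <<'E'
from h import *
for c in ['scene','side','wrist']:
    s=snap(c,c+'0'); print(c,-np.array(s['R']).T@np.array(s['t']),np.array(s['R'])[2],s['fx'])
st=r.sense();print(st['clock'],st['tcp_pos'],st['orientation'],st['opening'])
E
```

```text
scene [ 1.10023626 -0.67750492  1.06299057] [-0.39800382  0.51475485 -0.75935526] 470.7665029687831
side [0.06132006 0.58199379 0.93278854] [ 0.47765185 -0.50432088 -0.7193811 ] 422.6445828203887
wrist [ 0.27167086 -0.53888068  0.38397472] [-0.24383734 -0.08811095 -0.96580527] 340.5459774758002
0.15 [ 0.20618736 -0.56353184  0.40372984] [-1.79912232e+02 -5.42143463e-03  2.00954336e+01] 0.08771329177973869
```

View pics/scene0.png

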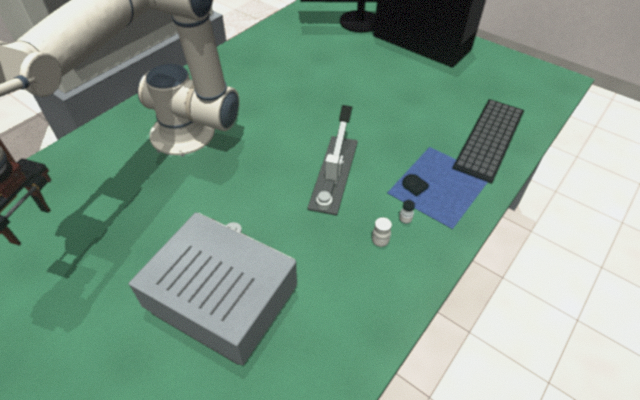

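View pics/side0.png

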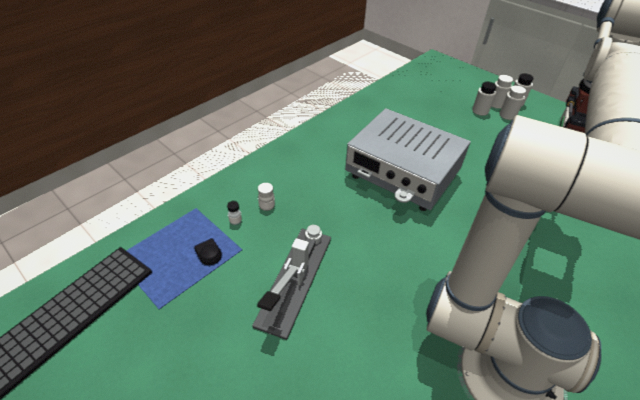

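The scene view shows the instrument at (215,285) with its marked ear at (233,228), and the jack plate from (325,210) to (350,140). The side view shows the ear at (404,195), the jack at (290,280), the jar at (266,195), the vial at (234,212) and the mouse at (208,250). I'll take enlarged crops next.

Run:
```python
from h import *
a=cv2.imread('pics/scene0.png');b=cv2.imread('pics/side0.png')
f=lambda im,x,y,w,h,k:cv2.resize(im[y:y+h,x:x+w],None,fx=k,fy=k,interpolation=cv2.INTER_CUBIC)
A=f(a,125,95,260,150,3.0) ; A=A[:, :780]
# left: scene crop of (125..385, 95..245) x3 ; bottom: side two crops x3
B=f(b,245,215,100,50,3); B=np.hstack([f(b,245,215,110,130,2.2),f(b,335,100,145,130,2.2),f(a,125,200,100,130,2.2)])
B=cv2.resize(B,None,fx=1,fy=1)[:, :780]; 
if B.shape[1]<780: B=np.pad(B,((0,0),(0,780-B.shape[1]),(0,0)))
v=np.vstack([A[:310],B[:286]]) if 0 else np.vstack([A[:,:][:450][140:450],B])
cv2.imwrite('pics/c1.png',v);print(v.shape)
```

```text
(596, 780, 3)
```

Run:
```python
from h import *
for n in ['scene0','side0']:
    s=load(n); hsv=cv2.cvtColor(s['frame'],cv2.COLOR_RGB2HSV)
    m=((hsv[...,1]<70)).astype(np.uint8)  # grey things
    m=cv2.morphologyEx(m,cv2.MORPH_OPEN,np.ones((3,3)))
    nn,l,st,c=cv2.connectedComponentsWithStats(m)
    for i in range(1,nn):
        if 60<st[i,4]<20000: 
            cnt=cv2.findContours((l==i).astype(np.uint8),0,2)[0][0]
            print(n,st[i],c[i].round(),'rect',np.round(cv2.boxPoints(cv2.minAreaRect(cnt))).astype(int).tolist(), 'poly',cv2.approxPolyDP(cnt,4,True)[:,0].tolist())
```

```text
scene0 [341  17  28  14 242] [356.  24.] rect [[341, 17], [368, 17], [368, 30], [341, 30]] poly [[368, 17], [364, 24], [346, 19], [341, 23], [367, 30]]
scene0 [ 455  100   68   82 2994] [489. 140.] rect [[453, 167], [486, 94], [523, 110], [491, 184]] poly [[493, 100], [455, 164], [488, 181], [522, 113]]
scene0 [ 308  106   49  109 2473] [334. 170.] rect [[307, 208], [337, 103], [366, 111], [336, 217]] poly [[348, 106], [342, 107], [309, 209], [337, 213], [356, 140], [344, 137]]
scene0 [  0 146  12  37 266] [  4. 165.] rect [[0, 146], [11, 146], [11, 182], [0, 182]] poly [[0, 146], [1, 182], [11, 166]]
scene0 [404 175  23  18 246] [415. 183.] rect [[401, 183], [409, 172], [427, 184], [420, 196]] poly [[404, 179], [416, 192], [426, 186], [415, 176]]
scene0 [  0 194  12  12  75] [  4. 199.] rect [[-2, 196], [11, 194], [13, 202], [0, 205]] poly [[11, 194], [0, 196], [0, 205]]
scene0 [  0 200  23  24 125] [ 10. 211.] rect [[-4, 220], [19, 197], [23, 201], [0, 224]] poly [[22, 200], [0, 216], [0, 223]]
scene0 [399 201  15  23 257] [407. 213.] rect [[399, 201], [413, 201], [413, 223], [399,
[... 744 characters left out ...]
8, 185], [258, 202], [269, 210], [274, 196], [272, 185]]
side0 [228 201  14  24 251] [234. 213.] rect [[228, 201], [241, 201], [241, 224], [228, 224]] poly [[232, 201], [228, 217], [237, 224], [240, 211]]
side0 [ 253  225   78  114 3973] [292. 283.] rect [[248, 325], [296, 216], [333, 232], [285, 341]] poly [[317, 225], [300, 230], [270, 291], [258, 303], [261, 309], [253, 327], [287, 337], [330, 239]]
side0 [196 240  24  24 417] [208. 252.] rect [[194, 247], [213, 237], [223, 257], [204, 267]] poly [[212, 240], [196, 246], [204, 263], [219, 259]]
side0 [   0  248  151  148 7368] [ 66. 315.] rect [[-29, 361], [122, 236], [152, 272], [1, 397]] poly [[150, 270], [119, 248], [0, 337], [0, 395]]
```

View pics/c1.png

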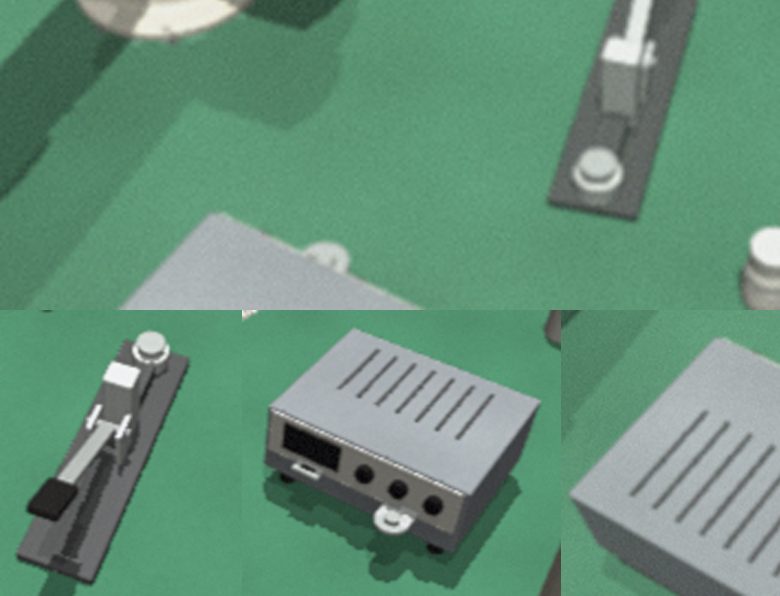

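The crop shows the saddle top at scene (324,195) / side (314,229), the post top at scene (333,158) / side (300,244), the boss at side (404,194), and the instrument's top corners. Next I cast rays.

Run:
```python
from h import *
a=load('scene0');b=load('side0')
P=lambda n,s,uv,z:print(n,ray(s,uv,z).round(4))
P('saddle sc',a,(324,195),.05);P('saddle sd',b,(313.6,229.5),.05)
P('post sc',a,(333,158.3),.105);P('post sd',b,(300,244),.105)
P('pedal sd',b,(268.6,299.5),.13);P('pedal sc',a,(346.5,113),.128)
P('boss sd',b,(403.6,193.6),.081)
for uv in [(385.5,109),(347.7,144.5),(436.4,183),(470.5,142)]: P('top sd',b,uv,.138)
for uv in [(197,214),(297,262),(131,283),(239,348)]: P('top sc',a,uv,.138)
for uv in [(309,209),(337,213),(356,140)]: P('plate sc',a,uv,.008)
for uv in [(253,327),(287,337),(330,239)]: P('plate sd',b,uv,.008)
for n,u,v,z in [('jar',266,196,.037),('vial',234,213,.035),('mouse',208,252,.016)]: P(n,b,(u,v),z)
for n,u,v,z in [('jar',381,231,.037),('vial',407,213,.035),('mouse',415,184,.016)]: P(n,a,(u,v),z)
```

```text
saddle sc [0.574 0.039 0.05 ]
saddle sd [0.5724 0.0373 0.05  ]
post sc [0.5367 0.1288 0.105 ]
post sd [0.5314 0.1288 0.105 ]
pedal sd [0.4563 0.2963 0.13  ]
pedal sc [0.4626 0.2967 0.128 ]
boss sd [ 0.4672 -0.2236  0.081 ]
top sd [ 0.7206 -0.4539  0.138 ]
top sd [ 0.6837 -0.2206  0.138 ]
top sd [ 0.4011 -0.2683  0.138 ]
top sd [ 0.429  -0.4998  0.138 ]
top sc [ 0.4078 -0.2728  0.138 ]
top sc [ 0.6968 -0.2267  0.138 ]
top sc [ 0.4405 -0.5007  0.138 ]
top sc [ 0.7366 -0.4598  0.138 ]
plate sc [ 0.551  -0.0013  0.008 ]
plate sc [0.6237 0.0373 0.008 ]
plate sc [0.4875 0.3273 0.008 ]
plate sd [0.4868 0.3276 0.008 ]
plate sd [0.4118 0.2881 0.008 ]
plate sd [0.54   0.0035 0.008 ]
jar [0.7708 0.0371 0.037 ]
vial [0.7847 0.1462 0.035 ]
mouse [0.7364 0.2749 0.016 ]
jar [0.7681 0.0413 0.037 ]
vial [0.7903 0.1415 0.035 ]
mouse [0.745  0.2693 0.016 ]
```

Run:
```python
from h import *
r.reach([.46,-.12,.38],[180,0,99.3]); s=snap('wrist','w_ear'); print(r.sense()['clock'])
print(proj(s,[.469,-.2236,.081]))
r.reach([.534,.129,.36],[180,0,114]); s=snap('wrist','w_jack'); print(r.sense()['clock'],r.sense()['joints'])
for p in [[.534,.129,.105],[.573,.038,.05],[.4595,.2965,.13]]: print(proj(s,p))
a=cv2.imread('pics/w_ear.png');b=cv2.imread('pics/w_jack.png')
cv2.imwrite('pics/c2.png',np.hstack([a[:,120:520],b[:,120:520]]))
```

```text
2.0583
[312.54292388 305.98157822]
3.125 [ 9.90002902e+00 -2.88932953e+00  8.32128745e+01 -3.50364743e-02
  9.96526083e+01 -1.39841196e+01]
[321.30821395 212.00989045]
[319.60096867 294.95883819]
[ 321.64195188 -118.33912289]
```

View pics/c2.png

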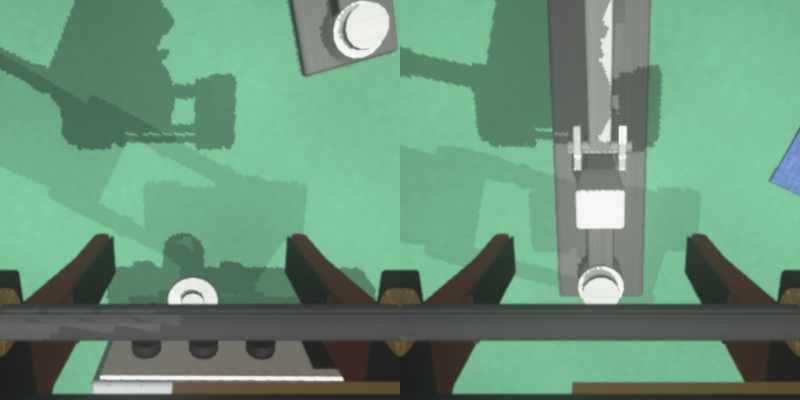

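The left half (ear view) has the ear's ring centred near column 313, just reaching the gripper's bar at row 303. The right half has the post top centred at (320,209) and the saddle top at (321,287), both close to the predictions. I'll take one more look from closer above the ear and refine both by circle and mask.

Run:
```python
from h import *
s=load('w_jack'); post=ray(s,(320,209),.105); sad=ray(s,(321,287),.05); print('post',post,'sad',sad,np.degrees(np.arctan2(*(sad-post)[1::-1])),np.linalg.norm((sad-post)[:2]))
for q in [(280-400+120+ 0,0)]: pass
# plate side edges at z=.012: rows 250 -> left col 557, right 645 ; row 20 -> 549, 650
for row,l,rr in [(250,558,644),(20,549,650)]:
    A=ray(s,(l-280,row),.012);B=ray(s,(rr-280,row),.012);print('mid',(A+B)/2,np.linalg.norm(A-B))
r.reach([.468,-.20,.38],[180,0,99.3]); s=snap('wrist','w_ear2'); print(r.sense()['clock'],proj(s,[.469,-.2236,.081]))
cv2.imwrite('pics/c3.png',cv2.resize(cv2.imread('pics/w_ear2.png')[60:310,160:480],None,fx=2.4,fy=2.4,interpolation=cv2.INTER_CUBIC))
```

```text
post [0.53221998 0.13068343 0.105     ] sad [0.57079561 0.04623637 0.05      ] -65.44896340989067 0.09284064256376887
mid [0.56216274 0.06598895 0.012     ] 0.08926844008892358
mid [0.47318805 0.26277326 0.012     ] 0.08811407377130535
4.4417 [317.07272319 225.12365648]
```

View pics/c3.png

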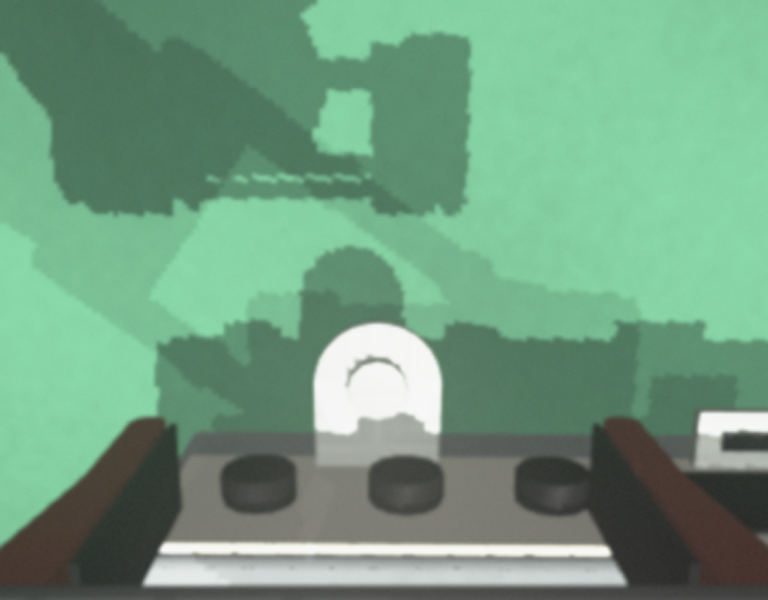

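The boss centre is at crop (377,388), i.e. pixel (317.1,221.7). The ear tip is at crop (378,323), and the front top edge runs from crop (162,548) to (610,552).

Run:
```python
from h import *
s=load('w_ear2'); f=lambda x,y,z: ray(s,(160+x/2.4,60+y/2.4),z)
print('boss',f(377,388,.081)); tip=f(378,323,.074); print('tip',tip)
a,b=f(162,545,.138),f(610,549,.138); d=(b-a)[:2]; print('edge',a,b,np.degrees(np.arctan2(d[1],d[0])))
a2,b2=f(315,385,.074),f(442,385,.074); print('ear mid',(a2+b2)/2,np.linalg.norm(a2-b2))
yaw=np.radians(-81); x=np.array([np.cos(yaw),np.sin(yaw)]); print('lift from tip',tip[:2]+.023*x)
# grasp the jack
n=[.5325,.1300]; 
r.reach([n[0],n[1],.33],[180,0,114.4]); r.servo_line([n[0],n[1],.248],speed=.12)
r.grab(60); st=r.sense(); print(st['clock'],st['opening'],st['tcp_pos'],st['contact_force'],st['orientation'])
```

```text
boss [ 0.46850514 -0.22049635  0.081     ]
tip [ 0.46523366 -0.19840714  0.074     ]
edge [ 0.40984148 -0.26157851  0.138     ] [ 0.54360581 -0.24099228  0.138     ] 8.749133340213806
ear mid [ 0.4691879  -0.22154526  0.074     ] 0.04673108698409391
lift from tip [ 0.46883165 -0.22112398]
7.4083 0.03538770228724247 [0.53271734 0.13010028 0.2480787 ] [ 2.54414469  2.13490362 -2.10797588] [1.79940665e+02 6.50404240e-03 1.14405719e+02]
```

Run:
```python
from h import *
y=np.radians(-81.2); x=np.array([np.cos(y),np.sin(y),0]); P=np.array([.4534,-.1227,0]); z=lambda h:np.array([0,0,h])
r.servo_line([.5327,.1301,.283],speed=.1)
print(r.sense()['contact_force'])
S=P-.075*x
r.reach(S+z(.283),[180,0,98.8]); 
r.servo_line(S+z(.2535),speed=.06); 
st=r.sense(); print(st['clock'],st['opening'],st['tcp_pos'],st['contact_force'],st['torque'])
s=snap('wrist','w_pre'); a=snap('scene','s_pre');b=snap('side','d_pre')
sad=S+.1*x; print(proj(a,sad+z(.055)),proj(b,sad+z(.055)),proj(s,sad+z(.055)))
A=cv2.resize(a['frame'][150:300,200:370],None,fx=2.35,fy=2.35)[:352,:399]
B=cv2.resize(b['frame'][140:290,300:470],None,fx=2.35,fy=2.35)[:352,:399]
cv2.imwrite('pics/c4.png',np.hstack([A,B])[:,:,::-1])
```

```text
[-0.52797672  0.31858701 -9.12722915]
9.3667 0.03613984785590743 [ 0.44196816 -0.04849813  0.25334643] [ 0.09399841 -0.19830596 -8.04337057] [-0.20319714 -0.12840136 -0.00212302]
[249.04669836 213.87576672] [388.85366239 215.33878075] [321.18691587 389.37864199]
```

View pics/c4.png

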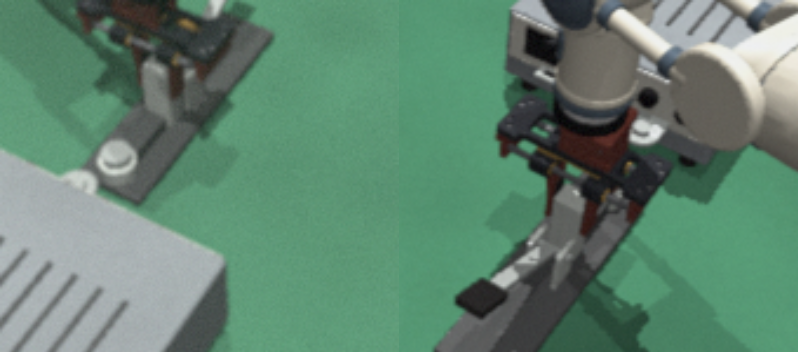

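The left half has the saddle at scene (250.2,213.8) against a prediction of (249,213.9), with the jack level in the grip. The side half shows the post well between the fingers. Next I lower, slide in and check.

Run:
```python
from h import *
y=np.radians(-81.2); x=np.array([np.cos(y),np.sin(y),0]); P=np.array([.4534,-.1227,0]); z=lambda h:np.array([0,0,h])
S=P-.075*x
r.servo_line(S+z(.2487),speed=.04); st=r.sense(); print(st['contact_force'])
r.servo_line(P+z(.2487),speed=.05); st=r.sense(); print(st['tcp_pos'],st['contact_force'],st['torque'])
r.servo_line(P+z(.248),speed=.03); r.wait(.3)
st=r.sense(); print(st['clock'],st['tcp_pos'],st['contact_force'])
a=snap('scene','s_in');b=snap('side','d_in');w=snap('wrist','w_in'); sad=P+.1*x
print(proj(a,sad+z(.05)),proj(b,sad+z(.05)))
A=cv2.resize(a['frame'][180:260,190:290],None,fx=4,fy=4,interpolation=cv2.INTER_CUBIC)
B=cv2.resize(b['frame'][160:240,360:460],None,fx=4,fy=4,interpolation=cv2.INTER_CUBIC)
cv2.imwrite('pics/c5.png',np.hstack([A,B])[:,:,::-1])
```

```text
[ 0.17936153 -0.69514431 -9.07342841]
[ 0.45338968 -0.122482    0.24870988] [-1.1399693  -0.14230139 -8.73106739] [-0.19042681 -0.10007174 -0.04292711]
11.9833 [ 0.45340484 -0.12265251  0.24806944] [-0.70174076  0.04747856 -7.62187735]
[233.17261171 234.07705158] [400.94673805 201.19979941]
```

View pics/c5.png

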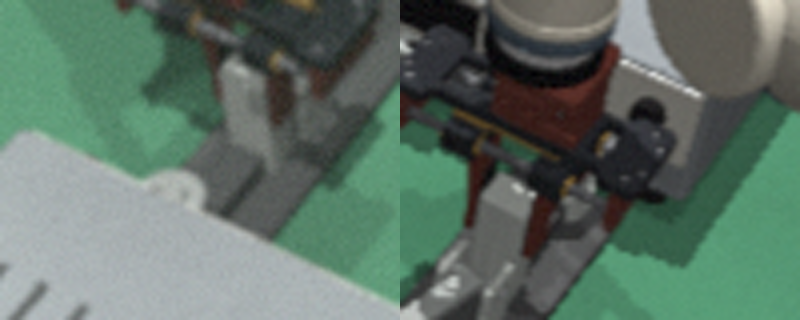

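Run:
```python
from h import *
y=np.radians(-81.2); x=np.array([np.cos(y),np.sin(y),0]); P=np.array([.4534,-.1227,0]); z=lambda h:np.array([0,0,h])
h=.248
while h>.2435 and r.sense()['contact_force'][2]<-2:
    h-=.0007; r.servo_line(P+z(h),speed=.02); r.wait(.1)
print(h,r.sense()['contact_force'])
r.let_go(); r.servo_line(P+z(.36),speed=.2)
Q=P+.05*x; r.reach(Q+z(.38),[180,0,98.8]); w=snap('wrist','w_set'); a=snap('scene','s_set'); print(r.sense()['clock'])
print('pred post',proj(w,P+z(.105)),'boss',proj(w,[.4687,-.2215,.081]))
cv2.imwrite('pics/c6.png',cv2.resize(w['frame'][0:310,160:480],None,fx=1.9,fy=1.9,interpolation=cv2.INTER_CUBIC)[:,:,::-1])
```

```text
0.2473 [-1.49932493  2.31766899 -0.87403818]
14.5667
pred post [321.92784772 140.53564023] boss [321.83875982 253.52952082]
```

View pics/c6.png

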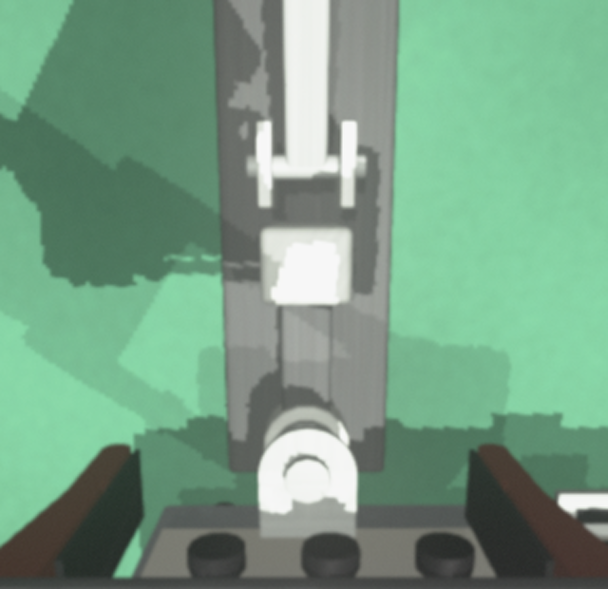

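The picture has the post top at (321.3,140.0) against a prediction of (321.9,140.5), and the boss at (321.6,253.2) against (321.8,253.5). The jack is aligned with the ear within about 1 mm. Next I press the handle along its arc.

```bash
cat >> h.py <<'E'
y=np.radians(-81.2); x=np.array([np.cos(y),np.sin(y),0]); P=np.array([.4534,-.1227,0])
def tip(deg,up=0):
    a=np.radians(deg); return P-x*(.04+.16*np.cos(a))+np.array([0,0,.055+.16*np.sin(a)+.182+up])
def press(degs,speed=.06):
    for d in degs:
        r.servo_line(tip(d),speed=speed); st=r.sense(); print(d,round(st['clock'],2),st['contact_force'].round(1) if hasattr(st['contact_force'],'round') else st['contact_force'],round(st['tcp_pos'][2]-.182,4))
E
python3 - <<'E'
from h import *
s=load('w_set'); print('plate front->saddle', ((ray(s,(160+307/1.9,470/1.9),.012)-P)@x)-.025, 'boss along', (ray(s,(321.6,253.2),.081)-P)@x)
r.grab(20); r.reach(tip(28,.03),[180,0,98.8]); b=snap('side','d_ped'); 
press([30,28,24,20,16,12,8,5,3.5]); r.wait(.3)
st=r.sense(); print(st['opening'],st['contact_force'],st['tcp_pos'],tip(3.5))
a=snap('scene','s_p1');b2=snap('side','d_p1'); print(r.sense()['clock'])
A=cv2.resize(a['frame'][60:260,190:390],None,fx=2,fy=2); B=cv2.resize(b2['frame'][140:340,270:470],None,fx=2,fy=2)
cv2.imwrite('pics/c7.png',np.hstack([A,B])[:,:,::-1])
E
```

```text
plate front->saddle 0.09765558111181277 boss along 0.09966517025303845
30 17.47 [-0.6  0.4  0.7] 0.1348
28 17.72 [-0.  -0.9  1.7] 0.1302
24 18.05 [ 1.  -1.1  1.4] 0.1197
20 18.38 [-0.2 -1.1  0.8] 0.1093
16 18.72 [-1.1 -3.   8.1] 0.0997
12 19.05 [-1.1 -3.7  7.3] 0.089
8 19.38 [-1.  -3.5  8.5] 0.0781
5 19.68 [-1.9 -3.2  8.3] 0.0699
3.5 19.93 [-2.1 -3.5 10. ] 0.0661
0.00032958931985416413 [-2.17778509 -3.82318672  9.47127852] [0.42299308 0.07440618 0.24809028] [0.42284849 0.07465076 0.24676777]
20.325
```

View pics/c7.png

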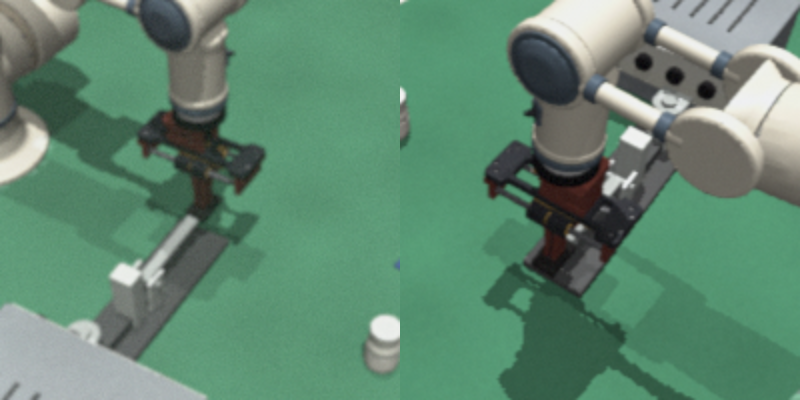

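The picture shows the fingertips on the pedal with the handle nearly level. The post top is at scene (251.5,194) and the boss at side (405,191). I'll check the stop by pressing a bit further, and check the raise numerically.

Run:
```python
from h import *
press([2.5,1.8],.03); r.wait(.3); st=r.sense(); print(st['contact_force'],st['tcp_pos'][2]-.182)
a=snap('scene','s_p1b');b=snap('side','d_p1b')
print('boss down/up pred',proj(b,[.4687,-.2215,.081]),proj(b,[.4687,-.2215,.0925]),'post',proj(a,P+[0,0,.105]))
# image shift of ear and post: phase/template matching between before and after
def match(n1,n2,box):
    f=lambda n:cv2.cvtColor(load(n)['frame'],cv2.COLOR_RGB2GRAY)
    u,v,w,h=box;T=f(n1)[v:v+h,u:u+w];A=f(n2)[v-15:v+h+15,u-15:u+w+15]
    m=cv2.matchTemplate(A,T,cv2.TM_CCOEFF_NORMED);_,q,_,l=cv2.minMaxLoc(m);print(n1,n2,'shift',l[0]-15,l[1]-15,round(q,2))
match('side0','d_p1b',(388,180,32,22)); match('s_set','s_p1b',(240,185,24,35)); match('s_set','s_p1b',(190,205,30,30)); match('s_set','s_p1b',(222,220,22,15))
S=lambda n,k:cv2.resize(load(n)['frame'][165:215,370:440],None,fx=5,fy=5,interpolation=cv2.INTER_CUBIC)
cv2.imwrite('pics/c8.png',np.hstack([S('d_ped',0),S('d_p1b',0)])[:,:,::-1])
```

```text
2.5 20.57 [-7.3 -5.6 19.8] 0.0651
1.8 20.82 [-10.   -5.3  26.1] 0.0644
[-11.15324488  -5.98734442  25.16455391] 0.06443388453327148
boss down/up pred [402.75046458 193.69153419] [403.43849771 190.83409427] post [252.44543657 195.95839188]
side0 d_p1b shift 2 -5 0.64
s_set s_p1b shift 0 -1 0.77
s_set s_p1b shift -2 -1 0.92
s_set s_p1b shift -1 -2 0.9
```

View pics/c8.png

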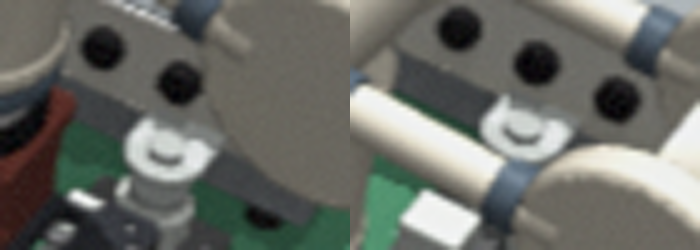

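The force jump from 10 to 25 N shows the handle at its stop, and the boss moved from side (403,195) to (404.5,190), so the front is up. Next I let it up and re-check the jack's position.

Run:
```python
from h import *
press([3,8,16,24,30],.08); r.servo_line(tip(30,.03)); r.wait(.4)
st=r.sense();print(st['clock'],st['contact_force'])
r.reach(P+.05*x+[0,0,.38],[180,0,98.8]); w=snap('wrist','w_set2'); snap('side','d_up2'); print(r.sense()['clock'])
cv2.imwrite('pics/c9.png',cv2.resize(w['frame'][0:310,160:480],None,fx=1.9,fy=1.9,interpolation=cv2.INTER_CUBIC)[:,:,::-1])
def match(n1,n2,box):
    f=lambda n:cv2.resize(cv2.cvtColor(load(n)['frame'],cv2.COLOR_RGB2GRAY),None,fx=4,fy=4,interpolation=cv2.INTER_CUBIC)
    u,v,ww,h=[4*q for q in box];T=f(n1)[v:v+h,u:u+ww];A=f(n2)[v-60:v+h+60,u-60:u+ww+60]
    m=cv2.matchTemplate(A,T,cv2.TM_CCOEFF_NORMED);_,q,_,l=cv2.minMaxLoc(m);print('shift',(l[0]-60)/4,(l[1]-60)/4,round(q,2))
match('w_set','w_set2',(290,60,60,110)); match('w_set','w_set2',(292,225,60,50)); match('w_set','w_set2',(277,200,90,22))
```

```text
3 21.48 [-3.9 -4.2 13.7] 0.0655
8 21.8 [-0.8 -2.5  7.8] 0.0788
16 22.23 [-0.2 -2.9  7.2] 0.1004
24 22.65 [1.  1.4 1.2] 0.1202
30 23.01 [ 0.6  0.1 -0.3] 0.1352
23.7583 [0.60216366 0.83375137 0.00769682]
24.775
shift -0.75 1.5 0.96
shift -1.25 -15.0 0.25
shift -1.0 0.75 0.99
```

View pics/c9.png

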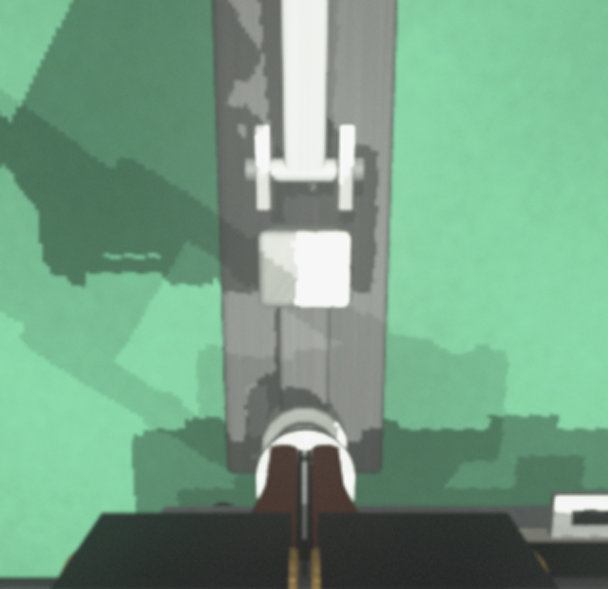

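The jack is within about 1 mm of where it stood: the post top is shifted by (-0.75,+1.5) px, and the plate edges and ear by a similar amount. The handle is up and the front is down. Second press:

Run:
```python
from h import *
r.reach(tip(28,.03),[180,0,98.8])
press([28,24,20,16,12,8,5,3.5,2.9]); r.wait(.6)
st=r.sense(); print(st['clock'],st['contact_force'],st['tcp_pos'][2]-.182,max(abs(v) for v in st['joint_vel']))
a=snap('scene','s_p2');b=snap('side','d_p2')
f=lambda n:cv2.cvtColor(load(n)['frame'],cv2.COLOR_RGB2GRAY).astype(int)
for n,q in [('s_p1b','s_p2'),('d_p1b','d_p2')]: print(n,np.abs(f(n)-f(q)).mean())
S=lambda n:cv2.resize(load(n)['frame'][165:215,370:440],None,fx=5,fy=5,interpolation=cv2.INTER_CUBIC)
cv2.imwrite('pics/c10.png',np.vstack([np.hstack([S('d_p1b'),S('d_p2')]),cv2.resize(b['frame'][140:340,190:470],(700,500))[:340]])[:,:,::-1])
```

```text
28 26.36 [-0.9 -2.3  1. ] 0.1301
24 26.69 [ 1.2 -1.4  0.9] 0.1198
20 27.02 [ 1.5 -1.2  2. ] 0.1093
16 27.36 [-1.1 -3.   7.2] 0.0997
12 27.69 [-1.  -2.9  8.3] 0.089
8 28.02 [-0.9 -2.9  8.6] 0.0781
5 28.32 [-0.8 -3.9 10.1] 0.0699
3.5 28.57 [-2.  -3.9  9.5] 0.0661
2.9 28.82 [-5.2 -4.9 15.1] 0.0655
29.4167 [-4.80288733 -4.40069961 15.59362671] 0.0654997084738346 0.15131826107018426
s_p1b 2.4216171875
d_p1b 1.61701953125
```

View pics/c10.png

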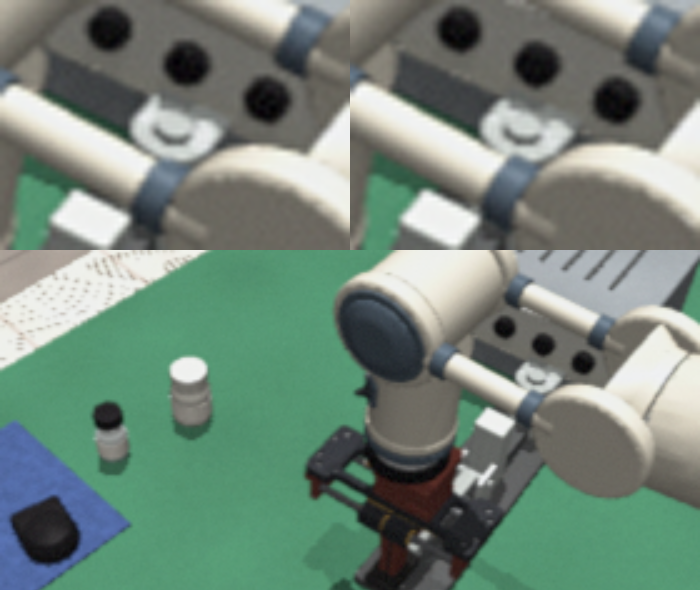

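The second press matches the first: the boss is at the same raised spot, the handle is at its stop with 15.6 N, and the jar, vial and mouse are undisturbed.

```bash
python3 -c "
from h import *
print(r.hand_in())"
```

```text
the job is handed in; nothing more can be done
None
```

I handed the job in at about 29.5 s of the 51 s allowed. The fingers were holding the handle at its stop and the front of the instrument was raised on the jack; hand-in gives no verdict.

- **Placing:** I gripped the jack by its post, carried it over, slid it under the marked ear and released it on the bench. The wrist picture put the saddle within about 1–2 mm of the lift point.
- **First press:** The force went from 10 N to about 25 N as I pressed to the stop, and the boss on the ear rose by about 5 pixels in the side view.
- **Let up:** The fingers came clear of the pedal, with contact force near zero. The wrist view showed the handle up and the jack shifted by only about 1 mm.
- **Second press:** It is held with about 15.6 N, and the boss is back at the same raised spot as in the first press.
- **Bystanders:** The jar, vial and mouse appear where they were in the last side picture.

**Weak spots in the checks:**
- **Settled front:** The fingers hid the ear in the wrist view after the let-up, so that template match failed (score 0.25). I judged the front to have settled from the handle being up and the lack of force.
- **Chassis angle:** I never measured it; I judged it from the boss's height in the pictures.
- **Sideways force:** About 5 N acts on the fingertips in each horizontal direction while holding.

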